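# Take the green screw tub off its hook

### The job

A phone is about to be opened at the repair bench. Lift the green screw tub up over the lip of its hook and off, and set it down gently, upright and wholly on the round cork pad. Leave the orange tub hanging where it is.

Things in the scene. Friction and masses are not known exactly. Their poses are not given: they have to be found in the camera images.
- green_tub: Open green plastic tub, 56 mm wide at base, 70 at rim, 50 tall; origin centre of underside, z up. Hangs level on either hook arm, axes parallel to the hanger's (3 deg). Rigid steel bail, strap 12 mm wide: two upright sides (outer faces at y = +-20 mm, from 70 to 120 mm up), top bar underside at 116 mm resting on the arm. Pinch the sides' outer faces 100 mm up, from above, fingers astride the arm.
- orange_tub: The same tub and bail in orange, 56 mm wide at the base, 120 mm tall with the bail, origin at the centre of its underside, hanging on the other arm. It stays there.
- hanger: Fixed steel stand; origin at post's foot, z up. Base 120 x 210 mm, post 16 mm, cross bar along y. Two flat blue arms, 14 mm wide, at y = +75 and -75 mm run to its -x (robot side, yaw within 20 deg) as far as x = -95, tops at z = 180, tip lip 12 mm higher. Tubs hang at x = -58, undersides at z = 64 mm: lift a tub over 12 mm, then move it along -x over 45 mm.
- pad: Fixed round cork pad, 96 mm across, 4 mm thick, lying on the dark blue mat (its top 3 mm above the bench). Origin at the centre of the pad's underside.
Things that resemble listed ones, but are neither listed nor needed, are in the scene too. Of the things like the green_tub, leave any that is pink or yellow; of the rest the larger one is meant.

How it is judged:
By the outcome, as a careful person would: the job done as asked, in the order asked, and still so for the second after the job is handed in, with the robot touching nothing.
It also fails if it takes over 40 s, if anything falls off the work surface, if the arm or the gripper's body presses on something with over 40 N, if the wrist force passes 120 N, or if a joint passes its speed limit or range.

### The arm

A 6-joint arm with a two-finger parallel gripper is mounted at the origin on the work surface. World frame = base frame: x ahead of the robot, y to its left, z up, the work surface at z = 0. Lengths are in m, angles in degrees, forces in N, time in s.
With the tool pointing down it reaches from about 0.3 to 0.825 m from the base axis. Payload 5.4 kg.
Tool frame: the origin (TCP) lies at the very end of the fingers, on their centre line; the grasp point (between the pads) lies 19 mm behind it; x points along the fingers, y is the direction in which the jaws open and shut, and the axes are right-handed (so a half turn about x gives the same grasp; the last joint's range is limited). The gripper opens to 92 mm and grips with 3 to 60 N. Pads are 20 mm wide; open, the fingers measure 128 mm over their backs; the gripper's body (75 mm by 189 mm) begins 69 mm behind the grasp point.
Start: joints at [55.686, 9.076, 91.501, -0, 79.423, -12.038], TCP at [0.218, 0.532, 0.215] pointing down, gripper open.
Joint ranges: [-166.64, 166.64], [-54.1, 131.32], [10.49, 154.53], [-73.88, 253.88], [9.74, 151.15], [-171.62, 171.62]. Speed limits (degrees/s): [147.25, 147.25, 180, 180, 180, 180].

### API

Orientations are given as a 3x3 rotation matrix whose columns are the frame's x, y, z axes.
In Python, from workcell import robot gives the robot as it stands.
- The arm moves only by the shell command python3 -m jog 'ROWS'. ROWS is JSON, a list of rows, each a list of 3 entries, a list of its own where there are three numbers: the closure, from 0 (fully open) to 1 (shut), then the shift along the world's x, y, z in mm, then the turn, a rotation vector about the world's x, y, z in degrees. A call has 1 to 8 rows; each row shifts and turns the commanded pose from where the row before left it; what a row does not reach is not made up. A row lasts 1/12 s, in which the tool goes at most 41.7 mm and 7.16 degrees, less where a joint would pass 70% of its speed; a pose out of reach is approached as far as the arm can. A call with a gripper value outside its range is refused whole. The fingers move at their own pace and stop on an object; the grip force is fixed at half the most. Time passes only in rows, so rows that do not move let the fingers close. It gives the time, the measured TCP pose, the force and the opening at its end, in the units of the state.
- robot.get_obs(): the state, without advancing time (a new reading comes with each control period).
- robot.read_camera(name): name is "scene" or "side" or "wrist"; returns a dict with "frame" (480x640x3 uint8, blue, green, red), "intrinsics" (3x3 intrinsics, pixels), "pose" (4x4, takes a point from camera to world coordinates). Camera axes: x right, y down, z forward; pixel columns grow to the right and rows downward; lengths in m; the calibration is good to about 2 mm. The wrist camera is an equidistant fisheye: a pixel r from the principal point sees the ray r / f radians off the axis. A picture is of the moment at which its call begins. There is no depth.
- robot.job_done(): hands the job in, once; it reports no verdict.
Trained networks look in the newest picture that a camera, given by its name, has taken for a name from the list of things; names that differ only in an ending like _2 or _b are one class to them, and where a whole thing is asked for, a point or a joint stands for the part that bears it (a point fixed in the world has none). Each returns a list of dicts, best first, with "conf" (0 to 1); they miss things now and then, are a little off and sometimes report something else, mostly with a low value. They report only what shows in the picture. A call takes as long as a camera call. They do not tell look-alikes from the thing itself.
- robot.look_for(camera, thing): "bbox" ([centre column, centre row, width, height] in pixels, round what is visible of it).
- robot.regions_of(camera, thing): "region" (480x640 bool, what is visible of it) and "bbox" ([centre column, centre row, width, height] in pixels, round what is visible of it).
The state is a dict: "clock": time; "joint_pos": joint angles; "qd": joint speeds; "effort": joint torques, N m; "tool_pos": TCP position; "tool_rot": TCP orientation; "contact_force": force on the tool from outside, world axes, zero at the start; "wrist_torque": the same for the moment, N m; "grip_width": opening from 0.0 (shut) to 1.0 (fully open).
Only numpy, scipy, OpenCV 4.12 (cv2) and the standard library are available. Lean on these libraries where they do the work, as an engineer would, in place of code of your own. Each camera call takes 0.05 s, during which the arm holds its last target.

## Working session

There is one attempt and no reset: what is moved stays moved. The work goes in short steps, Python scripts to look and compute and a shell command to move; the robot and the scene stay as the last step left them, time stands still between calls to the robot, and variables do not carry over. Pictures are saved under pics/ and viewed, and the job is handed in when it is done.

```bash
mkdir -p pics; ls
python3 - <<'E'
from workcell import robot
import cv2,numpy as np
for c in ["scene","side","wrist"]:
    d=robot.read_camera(c); cv2.imwrite(f"pics/{c}0.png",d["frame"])
    print(c,np.round(d["intrinsics"],1).tolist(),np.round(d["pose"],3).tolist())
    for t in ["green_tub","orange_tub","hanger","pad"]:
        print(t,[(np.round(r["bbox"]).tolist(),round(r["conf"],2)) for r in robot.look_for(c,t)])
o=robot.get_obs(); print(o)
E
```

```text
pics
scene [[516.7, 0.0, 320.8], [0.0, 516.7, 248.0], [0.0, 0.0, 1.0]] [[-0.152, 0.768, -0.622, 1.15], [0.988, 0.109, -0.107, 0.171], [-0.014, -0.631, -0.776, 0.776], [0.0, 0.0, 0.0, 1.0]]
green_tub [([486.0, 336.0, 49.0, 62.0], 0.96), ([414.0, 257.0, 42.0, 72.0], 0.91), ([469.0, 288.0, 29.0, 44.0], 0.89), ([362.0, 274.0, 131.0, 147.0], 0.34)]
orange_tub [([319.0, 254.0, 40.0, 66.0], 0.67), ([413.0, 256.0, 42.0, 70.0], 0.2)]
hanger [([364.0, 272.0, 130.0, 143.0], 0.7), ([414.0, 257.0, 45.0, 69.0], 0.45)]
pad []
side [[593.5, 0.0, 325.0], [0.0, 593.5, 242.2], [0.0, 0.0, 1.0]] [[0.767, -0.468, 0.439, 0.079], [-0.641, -0.54, 0.545, -0.566], [-0.018, -0.7, -0.714, 0.888], [0.0, 0.0, 0.0, 1.0]]
green_tub [([201.0, 191.0, 23.0, 36.0], 0.98), ([259.0, 176.0, 22.0, 43.0], 0.75), ([286.0, 171.0, 35.0, 57.0], 0.62), ([287.0, 146.0, 28.0, 33.0], 0.62)]
orange_tub []
hanger [([324.0, 196.0, 103.0, 133.0], 0.94)]
pad []
wrist [[371.6, 0.0, 316.8], [0.0, 371.6, 246.6], [0.0, 0.0, 1.0]] [[0.379, 0.895, 0.235, 0.153], [0.925, -0.366, -0.097, 0.559], [-0.001, 0.254, -0.967, 0.385], [0.0, 0.0, 0.0, 1.0]]
green_tub []
orange_tub []
hanger []
pad []
{'clock': 0.75, 'joint_pos': array([ 5.56841078e+01,  9.07353896e+00,  9.15003980e+01, -6.66616669e-04,
        7.94242790e+01, -1.20386626e+01]), 'qd': array([-0.13441803,  0.08096888, -0.01582822, -0.05276795,  0.00719314,
       -0.02955511]), 'effort': array([ 1.12145990e-04, -3.85516012e+01, -3.22330141e+01,  7.01550348e-02,
        3.06828436e-02, -2.27527300e-05]), 'tool_pos': array([0.21799994, 0.53206007, 0.2146303 ]), 'tool_rot': array([[ 2.69999787e-05,  3.79086458e-01,  9.25361257e-01],
       [ 1.92697037e-05,  9.25361257e-01, -3.79086458e-01],
       [-9.99999999e-01,  2.80667635e-05,  1.76798505e-05]]), 'contact_force': array([-1.06385032,  0.48603644,  0.54637267]), 'wrist_torque': array([-0.02517543, -0.01245938, -0.00219849]), 'grip_width': 0.9978568961551503}
```

View pics/scene0.png

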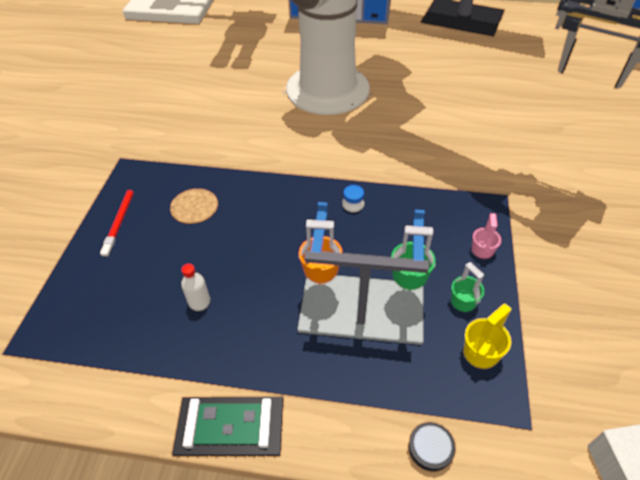

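View pics/side0.png

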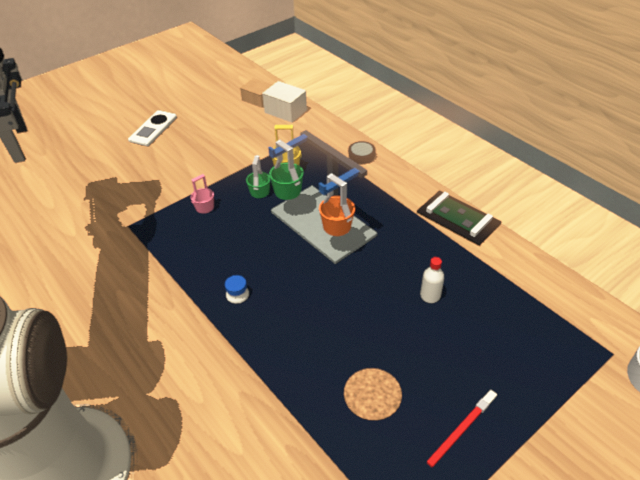

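View pics/wrist0.png

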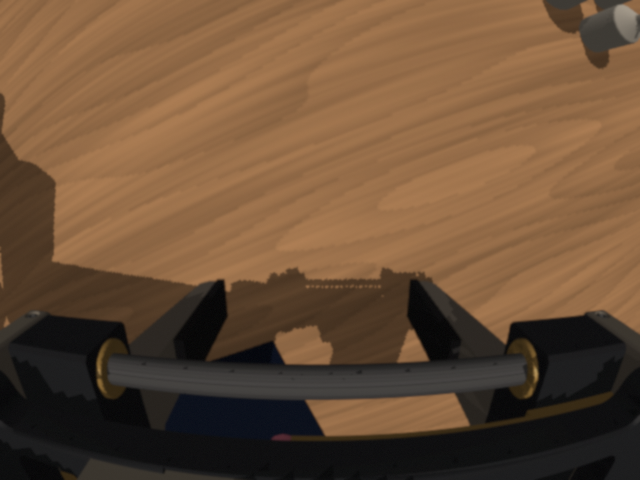

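The scene view shows candidates for the green tub: the hanging green tub (414,257), a small green one standing at (468,290), pink (486,240) and yellow (486,340). The large hanging green one is meant. The orange tub hangs at (320,255) and the pad is at (194,205) in scene and (373,394) in side. I'll check this in close crops.

Run:
```python
import cv2
a=cv2.imread("pics/scene0.png")[190:350,290:510]; cv2.imwrite("pics/c1.png",cv2.resize(a,None,fx=3.6,fy=3.6,interpolation=cv2.INTER_CUBIC))
a=cv2.imread("pics/side0.png")[120:265,235:395]; cv2.imwrite("pics/c2.png",cv2.resize(a,None,fx=4,fy=4,interpolation=cv2.INTER_CUBIC))
```

```text
(no output)
```

View pics/c1.png

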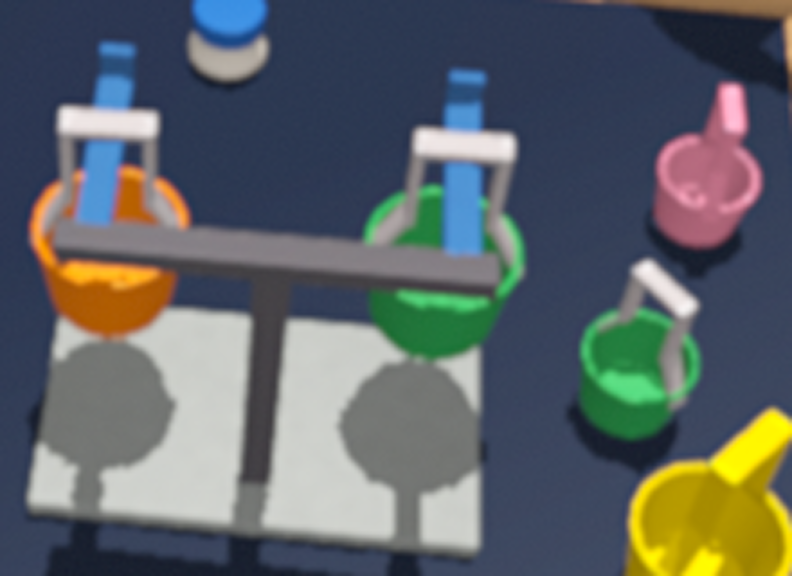

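View pics/c2.png

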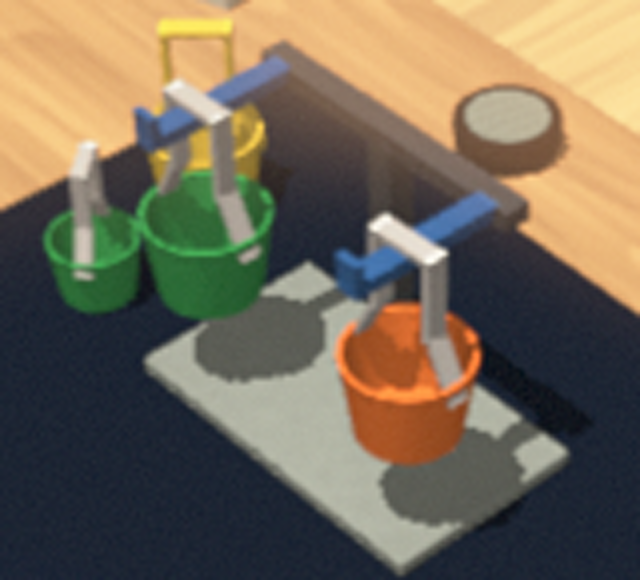

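The crops confirm the choice: the green tub at scene (418,248) hangs on the +y arm. The small green one stands on the mat, and yellow and pink are clear of it. Next I fit the hanger pose from both views and locate the pad by colour.

```bash
cat > h.py <<'E'
import numpy as np
K={};P={}
def cam(d): return np.array(d["intrinsics"]),np.array(d["pose"])
def proj(c,X):
    k,T=c; p=(np.asarray(X)-T[:3,3])@T[:3,:3]; return (p/p[:,2:])[:,:2]@k[:2,:2].T+k[:2,2]
def hit(c,uv,z):
    k,T=c; r=T[:3,:3]@np.linalg.solve(k,[uv[0],uv[1],1.]); return T[:3,3]+r*(z-T[2,3])/r[2]
E
python3 - <<'E'
from h import *
from workcell import robot
from scipy.optimize import least_squares
import cv2
S=robot.read_camera("scene");D=robot.read_camera("side");cs,cd=cam(S),cam(D)
s=lambda x,y:(x/3.6+290,y/3.6+190); d=lambda x,y:(x/4+235,y/4+120)
# local pts: (x,y,z)
pts=[(-58,75,184),(-58,-75,184),(-94,75,192),(-94,-75,192)]
L=np.array(pts)/1e3
us=np.array([s(465,143),s(110,119),s(468,71),s(117,44)])
ud=np.array([d(198,102),d(409,239),d(145,110),d(350,254)])
b=np.array([[-60,-105],[60,-105],[60,105],[-60,105]])
def W(p,L):
    c,sn=np.cos(p[2]),np.sin(p[2]); return np.c_[L[:,0]*c-L[:,1]*sn+p[0],L[:,0]*sn+L[:,1]*c+p[1],L[:,2]+p[3]]
f=lambda p:np.r_[(proj(cs,W(p,L))-us).ravel(),(proj(cd,W(p,L))-ud).ravel()]
r=least_squares(f,[.6,.1,0,.003]); p=r.x
print("hanger",p[:2],np.degrees(p[2]),p[3]); print(np.round(r.fun.reshape(2,-1,2),1).tolist())
print("green bail/tip",W(p,L)[[0,2]]," orange",W(p,L)[1])
for n,i,c,uv in [("scene",0,cs,us),("side",1,cd,ud)]:
    print(n,hit(c,uv[0],.187),hit(c,uv[1],.187))
for n,im,c,z in [("scene",S,cs,.007),("side",D,cd,.007)]:
    F=im["frame"]; h=cv2.cvtColor(F,cv2.COLOR_BGR2HSV); m=cv2.inRange(h,(5,60,80),(25,255,255))
    x0,y0,x1,y1=(160,180,225,228) if n=="scene" else (335,360,412,425)
    k=np.zeros_like(m);k[y0:y1,x0:x1]=m[y0:y1,x0:x1]
    ct=max(cv2.findContours(k,0,cv2.CHAIN_APPROX_NONE)[0],key=cv2.contourArea)[:,0]
    w=np.array([hit(c,u,z) for u in ct.astype(float)])
    (cx,cy),rad=cv2.minEnclosingCircle((w[:,:2]*1000).astype(np.float32)); print("pad",n,cx,cy,rad)
c=W(p,np.array([[0,0,0],[-60,-105,0],[60,-105,0],[60,105,0],[-60,105,0],[-95,75,.180],[-95,75,0.192],[-58,95,.184],[-58,55,.184],[-58,0,0],[0,0,0]])*np.array([1e-3,1e-3,1])*1.0)
for n,im,cc in [("scene",S,cs),("side",D,cd)]:
    I=im["frame"].copy()
    for q in proj(cc,c): cv2.circle(I,tuple(np.round(q).astype(int)),1,(0,0,255),-1)
    x,y=(290,190) if n=="scene" else (235,120)
    cv2.imwrite(f"pics/o_{n}.png",cv2.resize(I[y:y+160,x:x+220],None,fx=3.6,fy=3.6,interpolation=cv2.INTER_CUBIC))
E
```

```text
hanger [0.68515368 0.1583365 ] 2.478767486825485 0.003147273492821608
[[[-0.3, 0.8], [-0.8, 0.3], [-0.6, -0.3], [-0.2, 0.5]], [[0.1, -1.8], [-0.8, -0.9], [-1.2, 0.6], [-0.6, 0.7]]]
green bail/tip [[0.62396426 0.23075787 0.18714727]
 [0.58799795 0.2292009  0.19514727]]  orange [0.63045164 0.08089822 0.18714727]
scene [0.62223487 0.23112681 0.187     ] [0.62959669 0.08194425 0.187     ]
side [0.62040942 0.226421   0.187     ] [0.62995712 0.07802728 0.187     ]
pad scene 457.640625 -212.82960510253906 51.0640754699707
pad side 454.697021484375 -213.67044067382812 49.19636917114258
```

```bash
python3 -c "
import cv2,numpy as np
a=cv2.imread('pics/o_scene.png');b=cv2.imread('pics/o_side.png')
cv2.imwrite('pics/o2.png',cv2.resize(np.vstack([a,b]),None,fx=.52,fy=.52))"
```

```text
(no output)
```

View pics/o_scene.png

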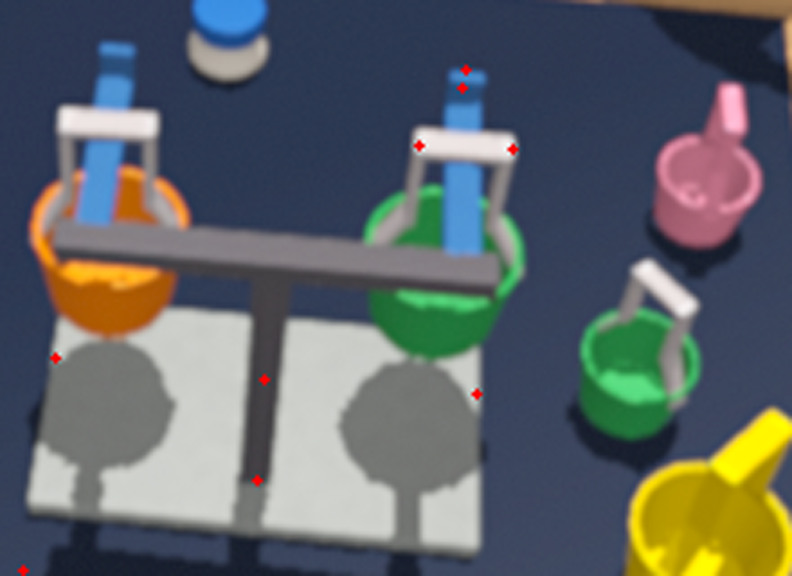

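View pics/o_side.png

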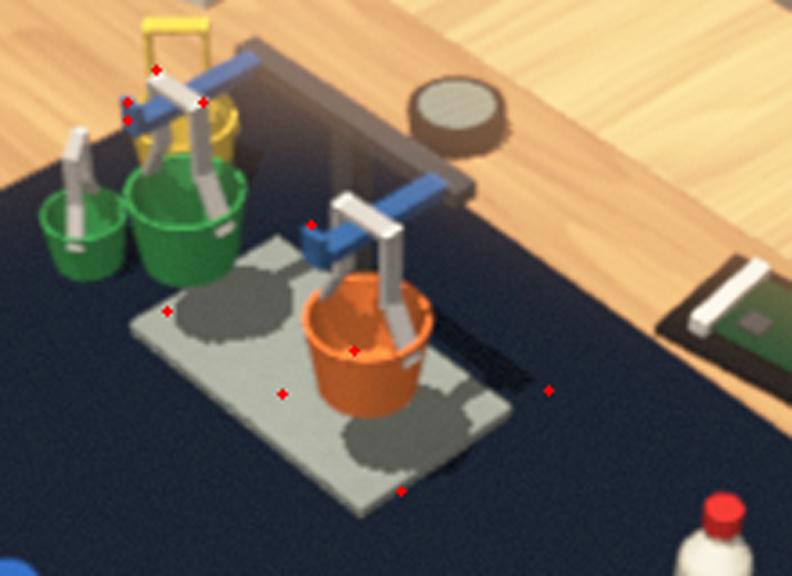

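The hanger fits with residuals under 2 px: yaw 2.5°, z0 = 3 mm as expected. The green bail is near (0.622, 0.229) and the pad near (0.456, −0.213), with a measured radius of about 50 mm against the 48 mm given. Now I move above the bail, turning +25°.

```bash
python3 -m jog '[[0,[0,0,30],[0,0,0]],[0,[10,-7,30],[0,0,5]],[0,[30,-22,15],[0,0,5]],[0,[32,-24,0],[0,0,5]],[0,[32,-24,0],[0,0,5]],[0,[32,-24,0],[0,0,5]],[0,[32,-24,0],[0,0,0]],[0,[32,-24,0],[0,0,0]]]'
python3 -m jog '[[0,[32,-24,0],[0,0,0]],[0,[32,-24,0],[0,0,0]],[0,[32,-24,0],[0,0,0]],[0,[32,-24,0],[0,0,0]],[0,[32,-24,0],[0,0,0]],[0,[32,-24,0],[0,0,0]],[0,[20,-20,0],[0,0,0]],[0,[0,0,0],[0,0,0]]]'
python3 - <<'E'
from workcell import robot
import cv2,numpy as np
o=robot.get_obs();print(o["clock"],o["tool_pos"],o["tool_rot"][:,1],o["joint_pos"])
for c in ["wrist","side"]:
    d=robot.read_camera(c); cv2.imwrite(f"pics/{c}1.png",d["frame"])
E
```

```text
clock: 1.52
tool_pos: [0.4192, 0.3817, 0.2898]
tool_rot: [[0.0, -0.048, 0.999], [0.0, 0.999, 0.048], [-1.0, 0.0, 0.0]]
contact_force: [0.2, -0.2, 0.6]
grip_width: 0.997
clock: 2.18
tool_pos: [0.6333, 0.2142, 0.2884]
tool_rot: [[0.0, -0.042, 0.999], [-0.002, 0.999, 0.042], [-1.0, -0.002, 0.0]]
contact_force: [-0.0, -0.2, 0.5]
grip_width: 0.999
2.1833 [0.63325659 0.21422583 0.28836673] [-0.04183376  0.99912269 -0.00194763] [  8.41255978  21.07893399  68.89094366  -0.11109575  90.0406841
 -83.98511181]
```

View pics/wrist1.png

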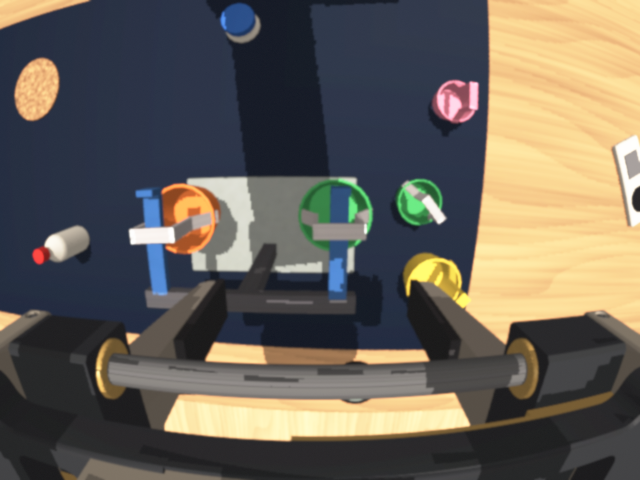

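View pics/side1.png

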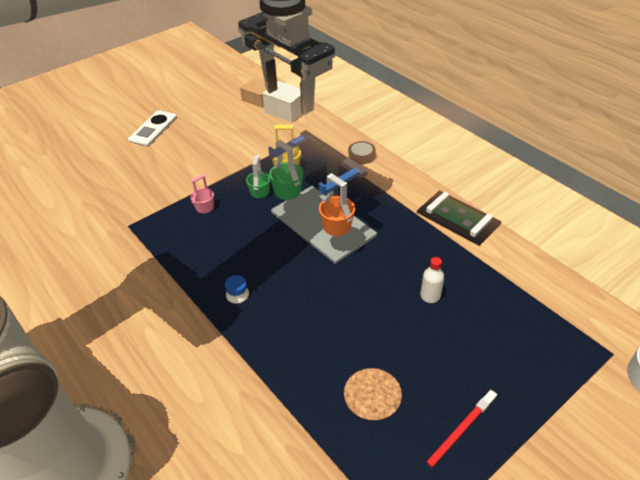

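The wrist view shows the green bail bar at about (340,231) astride the blue arm, and the orange one at (153,235). I measure the bar in this view with the fisheye model.

```bash
cat >> h.py <<'E'
def whit(d,uv,z):
    k,T=cam(d); q=(np.array(uv,float)-k[:2,2])/k[0,0]; t=np.hypot(*q); r=np.r_[np.sin(t)*q/t,np.cos(t)]
    r=T[:3,:3]@r; return T[:3,3]+r*(z-T[2,3])/r[2]
E
python3 - <<'E'
from workcell import robot
import cv2,pickle
d=robot.read_camera("wrist"); pickle.dump(d,open("w2.pkl","wb"))
print(robot.get_obs()["tool_pos"])
cv2.imwrite("pics/w2.png",cv2.resize(d["frame"][170:310,280:390],None,fx=5,fy=5,interpolation=cv2.INTER_CUBIC)[:600])
E
```

```text
[0.62971784 0.21928492 0.28941664]
```

View pics/w2.png

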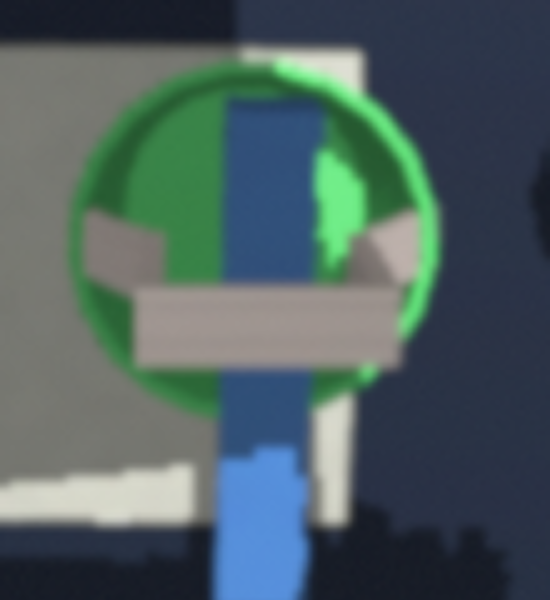

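Run:
```python
from h import *; import pickle
d=pickle.load(open("w2.pkl","rb"))
f=lambda x,y:(280+x/5-.4,170+y/5-.4)
for n,u,z in [("bail",(267,327),.187),("L",(135,327),.187),("R",(402,327),.187),("top",(267,286),.187),("bot",(267,369),.187),("armtip",(276,102),.195),("armmid",(262,560),.183)]:
    print(n,np.round(whit(d,f(*u),z),4))
from workcell import robot
o=robot.get_obs();print(o["tool_pos"],o["tool_rot"])
```

```text
bail [0.6215 0.2298 0.187 ]
L [0.6224 0.2099 0.187 ]
R [0.6205 0.2502 0.187 ]
top [0.6152 0.2294 0.187 ]
bot [0.628  0.2301 0.187 ]
armtip [0.5866 0.2288 0.195 ]
armmid [0.6602 0.2314 0.183 ]
[0.62971784 0.21928492 0.28941664] [[-6.41320367e-04 -4.72004422e-02  9.98885232e-01]
 [ 4.10123373e-04  9.98885341e-01  4.72007107e-02]
 [-9.99999710e-01  4.39936958e-04 -6.21247509e-04]]
```

The bar measures 40.3 × 12.8 mm against 40 × 12 mm given, centred at (0.6215, 0.2298) and turned 2.7°. All three cameras agree within a few mm. I shift by (−8.5, +10.8) and descend 141 mm, so the pads sit 100 mm up on the bail.

```bash
python3 -m jog '[[0,[-8.5,10.8,0],[0,0,0]],[0,[0,0,-20],[0,0,0]],[0,[0,0,-25],[0,0,0]],[0,[0,0,-25],[0,0,0]],[0,[0,0,-25],[0,0,0]],[0,[0,0,-25],[0,0,0]],[0,[0,0,-21],[0,0,0]],[0,[0,0,0],[0,0,0]]]'
python3 - <<'E'
from workcell import robot
import cv2
d=robot.read_camera("wrist"); cv2.imwrite("pics/w3.png",d["frame"])
o=robot.get_obs();print(o["tool_pos"])
E
```

```text
clock: 3.0
tool_pos: [0.6166, 0.2315, 0.1434]
tool_rot: [[-0.009, -0.05, 0.999], [-0.001, 0.999, 0.05], [-1.0, -0.001, -0.009]]
contact_force: [-0.1, -0.3, -1.3]
grip_width: 0.999
[0.61827281 0.23147731 0.14632349]
```

View pics/w3.png

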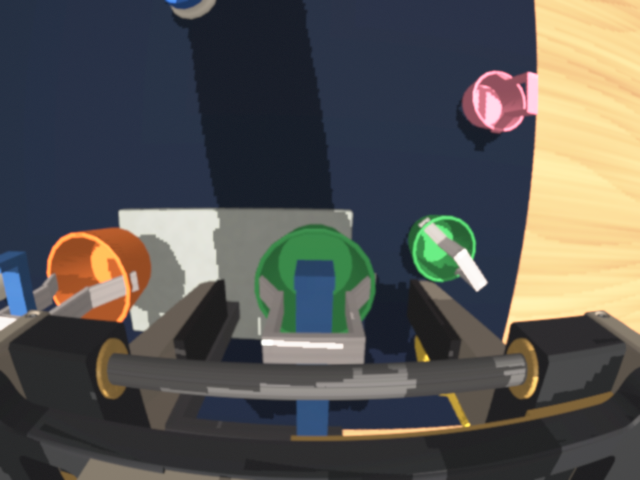

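The wrist view shows the fingers at columns 225 and 412 astride the bail (262–363), centred and with nothing in between. I close now.

```bash
python3 -m jog '[[0,[0,0,0],[0,0,0]],[0.2,[0,0,0],[0,0,0]],[0.35,[0,0,0],[0,0,0]],[0.45,[0,0,0],[0,0,0]],[0.5,[0,0,0],[0,0,0]],[0.6,[0,0,0],[0,0,0]],[1,[0,0,0],[0,0,0]],[1,[0,0,0],[0,0,0]]]'
python3 -m jog '[[1,[0,0,0],[0,0,0]],[1,[0,0,0],[0,0,0]],[1,[0,0,0],[0,0,0]]]'
python3 - <<'E'
from workcell import robot
import cv2
d=robot.read_camera("wrist"); cv2.imwrite("pics/w4.png",d["frame"])
E
```

```text
clock: 3.72
tool_pos: [0.6215, 0.2298, 0.1486]
tool_rot: [[-0.0, -0.047, 0.999], [0.0, 0.999, 0.047], [-1.0, 0.0, -0.0]]
contact_force: [0.4, -0.0, -0.1]
grip_width: 0.513
clock: 3.97
tool_pos: [0.6215, 0.2299, 0.1485]
tool_rot: [[-0.0, -0.048, 0.999], [0.0, 0.999, 0.048], [-1.0, 0.0, -0.0]]
contact_force: [-0.1, -1.2, 0.2]
grip_width: 0.432
```

View pics/w4.png

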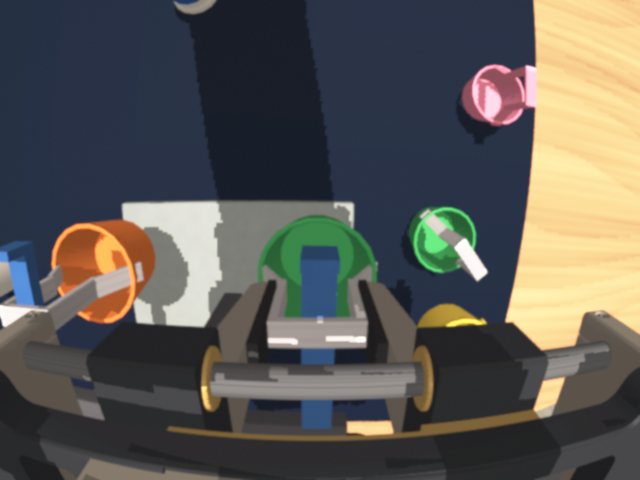

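The opening of 0.432 (39.7 mm) matches the 40 mm bail, so it is held. I lift 24 mm gently.

```bash
python3 -m jog '[[1,[0,0,2],[0,0,0]],[1,[0,0,4],[0,0,0]],[1,[0,0,6],[0,0,0]],[1,[0,0,6],[0,0,0]],[1,[0,0,4],[0,0,0]],[1,[0,0,2],[0,0,0]],[1,[0,0,0],[0,0,0]],[1,[0,0,0],[0,0,0]]]'
python3 - <<'E'
from workcell import robot
import cv2,numpy as np
d=robot.read_camera("wrist"); e=robot.read_camera("side")["frame"][60:260,200:420]
cv2.imwrite("pics/w5.png",np.hstack([cv2.resize(d["frame"],(400,300)),cv2.resize(e,(400,364))[:300]]))
E
```

```text
clock: 4.68
tool_pos: [0.6215, 0.2299, 0.1727]
tool_rot: [[0.0, -0.048, 0.999], [-0.0, 0.999, 0.048], [-1.0, -0.0, 0.0]]
contact_force: [-0.5, -0.2, -1.2]
grip_width: 0.434
```

View pics/w5.png

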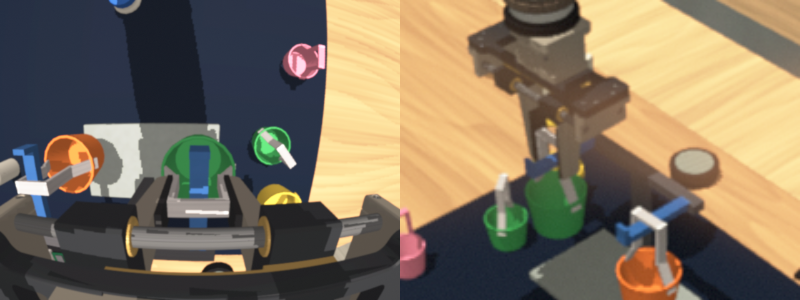

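The tub rose with the gripper and now hangs from the fingers with the arm still inside the bail, above lip height. Next it goes off along the hanger's −x.

```bash
python3 -m jog '[[1,[-5,-0.2,0],[0,0,0]],[1,[-12,-0.5,0],[0,0,0]],[1,[-15,-0.7,0],[0,0,0]],[1,[-15,-0.7,0],[0,0,0]],[1,[-15,-0.7,0],[0,0,0]],[1,[-15,-0.7,0],[0,0,0]],[1,[-15,-0.7,0],[0,0,0]],[1,[-8,-0.3,0],[0,0,0]]]'
python3 -m jog '[[1,[-10,0,5],[0,0,0]],[1,[-10,0,10],[0,0,0]],[1,[-10,0,15],[0,0,0]],[1,[-10,0,15],[0,0,0]],[1,[-5,0,10],[0,0,0]],[1,[-5,0,5],[0,0,0]],[1,[0,0,0],[0,0,0]],[1,[0,0,0],[0,0,0]]]'
python3 - <<'E'
from workcell import robot
from h import *
import cv2,numpy as np
D=robot.read_camera("side");S=robot.read_camera("scene")
cv2.imwrite("pics/w6.png",np.hstack([cv2.resize(D["frame"],(400,300)),cv2.resize(S["frame"],(400,300))]))
print(hit(cam(D),(236,285),.05),robot.get_obs()["joint_pos"])
E
```

```text
clock: 5.45
tool_pos: [0.5196, 0.2254, 0.1722]
tool_rot: [[-0.001, -0.048, 0.999], [-0.0, 0.999, 0.048], [-1.0, -0.0, -0.001]]
contact_force: [1.0, 1.0, -0.7]
grip_width: 0.431
clock: 6.12
tool_pos: [0.4715, 0.2253, 0.2323]
tool_rot: [[0.0, -0.047, 0.999], [-0.0, 0.999, 0.047], [-1.0, -0.0, 0.0]]
contact_force: [0.4, 0.2, -1.5]
grip_width: 0.43
[0.39773909 0.09668324 0.05      ] [ 1.22678724e+01  6.09726758e-01  9.85863786e+01 -5.81948619e-03
  8.08914556e+01 -8.04443059e+01]
```

View pics/w6.png

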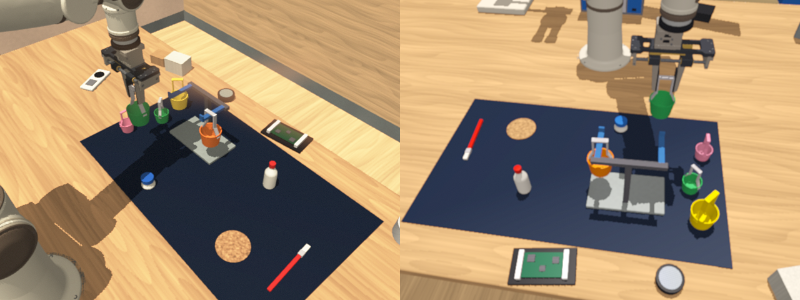

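Green is off the hook and held upright, and orange still hangs at scene (320,255). Now I carry it to the pad at height: the underside is at about 0.15 m and the path clears the blue-capped jar.

```bash
python3 -m jog '[[1,[0,-8,0],[0,0,0]],[1,[0,-16,0],[0,0,0]],[1,[0,-24,0],[0,0,0]],[1,[0,-24,0],[0,0,0]],[1,[0,-24,0],[0,0,0]],[1,[0,-24,0],[0,0,0]],[1,[0,-24,0],[0,0,0]],[1,[0,-24,0],[0,0,0]]]'
python3 -m jog '[[1,[-2,-24,0],[0,0,0]],[1,[-2,-24,0],[0,0,0]],[1,[-2,-24,0],[0,0,0]],[1,[-2,-24,0],[0,0,0]],[1,[-2,-24,0],[0,0,0]],[1,[-2,-24,0],[0,0,0]],[1,[-2,-24,0],[0,0,0]],[1,[-1.5,-24,0],[0,0,0]]]'
python3 -m jog '[[1,[0,-24,0],[0,0,0]],[1,[0,-24,0],[0,0,0]],[1,[0,-18,0],[0,0,0]],[1,[0,-9,0],[0,0,0]],[1,[0,-3,-10],[0,0,0]],[1,[0,0,-20],[0,0,0]],[1,[0,0,-10],[0,0,0]],[1,[0,0,0],[0,0,0]]]'
python3 -m jog '[[1,[0,0,0],[0,0,0]],[1,[0,0,0],[0,0,0]]]'
python3 - <<'E'
from workcell import robot
import cv2,numpy as np
for c in ["side","scene","wrist"]:
    D=robot.read_camera(c); cv2.imwrite(f"pics/{c}7.png",D["frame"])
E
```

```text
clock: 6.88
tool_pos: [0.4711, 0.0557, 0.2319]
tool_rot: [[-0.001, -0.047, 0.999], [-0.0, 0.999, 0.047], [-1.0, -0.0, -0.001]]
contact_force: [0.8, -0.9, -0.3]
grip_width: 0.433
clock: 7.55
tool_pos: [0.4553, -0.1363, 0.232]
tool_rot: [[-0.001, -0.047, 0.999], [0.0, 0.999, 0.047], [-1.0, 0.0, -0.001]]
contact_force: [0.1, 0.3, -0.0]
grip_width: 0.43
clock: 8.22
tool_pos: [0.4541, -0.2106, 0.189]
tool_rot: [[-0.005, -0.048, 0.999], [0.004, 0.999, 0.048], [-1.0, 0.005, -0.005]]
contact_force: [0.3, -0.4, -0.6]
grip_width: 0.433
clock: 8.38
tool_pos: [0.4563, -0.2123, 0.1931]
tool_rot: [[0.001, -0.048, 0.999], [-0.0, 0.999, 0.048], [-1.0, -0.0, 0.001]]
contact_force: [-0.3, 0.4, 0.1]
grip_width: 0.433
```

View pics/side7.png

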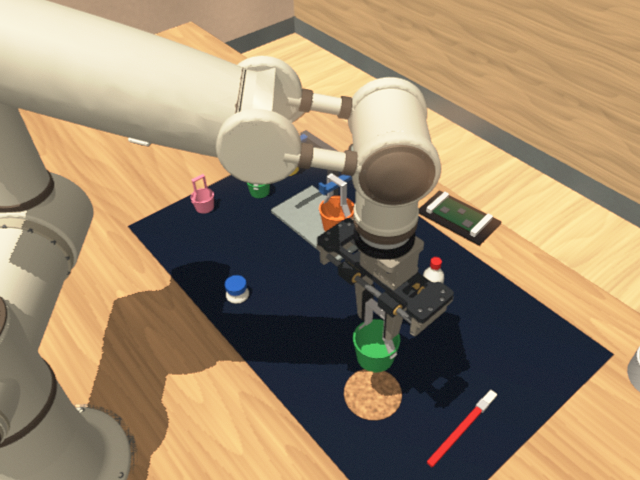

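View pics/wrist7.png

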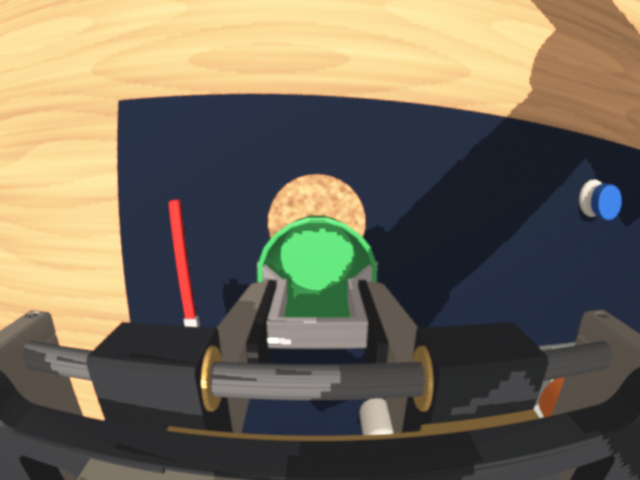

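View pics/scene7.png

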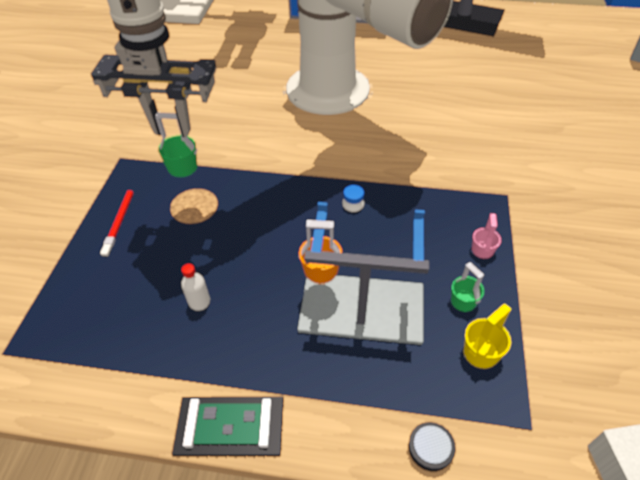

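The wrist view shows the pad (columns 267–367, top row 174) straight below the tub, both centred on column 317. I check the pad position numerically from this view.

Run:
```python
from h import *
from workcell import robot
import cv2
d=robot.read_camera("wrist"); h=cv2.cvtColor(d["frame"],cv2.COLOR_BGR2HSV); m=cv2.inRange(h,(5,60,80),(25,255,255))
k=np.zeros_like(m);k[165:222,255:380]=m[165:222,255:380]
ct=max(cv2.findContours(k,0,cv2.CHAIN_APPROX_NONE)[0],key=cv2.contourArea)[:,0]
w=np.array([whit(d,u,.007)[:2] for u in ct.astype(float) if u[1]<212])
from scipy.optimize import least_squares
r=least_squares(lambda p:np.hypot(*(w-p).T)-.048,[.456,-.213],loss="soft_l1",f_scale=.001); print(r.x,np.abs(r.fun).mean())
print(robot.get_obs()["tool_pos"])
```

```text
[ 0.4553871  -0.21391442] 0.0002731529023121749
[ 0.45645731 -0.21277874  0.19350252]
```

The pad centre is (0.4554, −0.2139), within 1.5 mm of the tool. I descend, slowing near contact.

```bash
python3 -m jog '[[1,[-1,-1,-8],[0,0,0]],[1,[0,0,-18],[0,0,0]],[1,[0,0,-22],[0,0,0]],[1,[0,0,-20],[0,0,0]],[1,[0,0,-15],[0,0,0]],[1,[0,0,-9],[0,0,0]],[1,[0,0,-3],[0,0,0]],[1,[0,0,0],[0,0,0]]]'
python3 -m jog '[[1,[0,0,0],[0,0,0]],[1,[0,0,0],[0,0,0]],[1,[0,0,0],[0,0,0]],[1,[0,0,-1],[0,0,0]],[1,[0,0,-1],[0,0,0]],[1,[0,0,-1],[0,0,0]],[1,[0,0,-1],[0,0,0]],[1,[0,0,-1],[0,0,0]]]'
python3 -m jog '[[1,[0,0,-1],[0,0,0]],[1,[0,0,0],[0,0,0]],[1,[0,0,0],[0,0,0]]]'
python3 - <<'E'
from workcell import robot
import cv2,numpy as np
D=robot.read_camera("side"); cv2.imwrite(f"pics/side8.png",cv2.resize(D["frame"][250:450,270:500],None,fx=3,fy=3))
print(robot.get_obs()["contact_force"])
E
```

```text
clock: 9.25
tool_pos: [0.4547, -0.2135, 0.097]
tool_rot: [[-0.001, -0.047, 0.999], [0.001, 0.999, 0.047], [-1.0, 0.001, -0.001]]
contact_force: [0.6, -0.2, -0.1]
grip_width: 0.43
clock: 9.92
tool_pos: [0.4549, -0.2136, 0.0925]
tool_rot: [[-0.0, -0.047, 0.999], [0.0, 0.999, 0.047], [-1.0, 0.0, -0.0]]
contact_force: [-0.5, -0.0, -0.7]
grip_width: 0.434
clock: 10.17
tool_pos: [0.4549, -0.2136, 0.0915]
tool_rot: [[-0.0, -0.048, 0.999], [0.0, 0.999, 0.048], [-1.0, 0.0, -0.0]]
contact_force: [0.8, 0.8, -0.5]
grip_width: 0.43
[-0.97578109  0.18257696 -0.85779192]
```

View pics/side8.png

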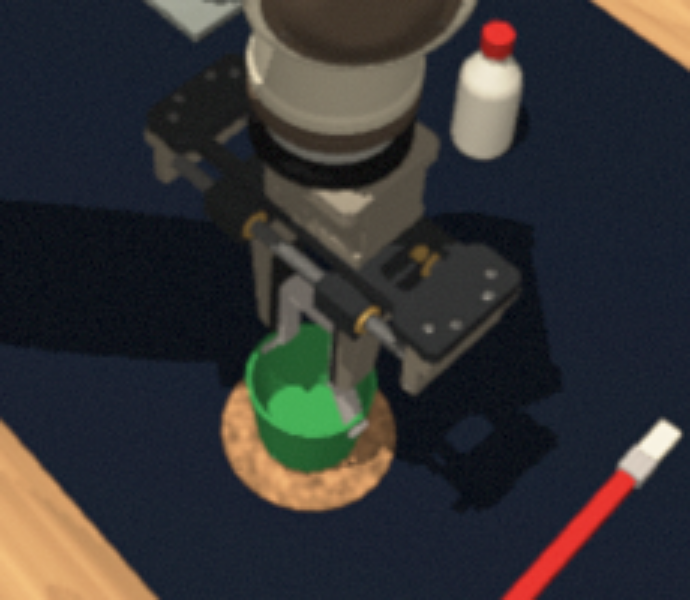

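The tub is over the pad's middle, a few mm up, with no contact force yet. I continue in small steps until contact.

```bash
python3 -m jog '[[1,[0,0,-1],[0,0,0]],[1,[0,0,-1],[0,0,0]],[1,[0,0,0],[0,0,0]],[1,[0,0,0],[0,0,0]]]'
python3 -m jog '[[1,[0,0,-0.5],[0,0,0]],[1,[0,0,-0.5],[0,0,0]],[1,[0,0,0],[0,0,0]],[1,[0,0,0],[0,0,0]]]'
python3 -m jog '[[1,[0,0,-0.5],[0,0,0]],[1,[0,0,0],[0,0,0]],[1,[0,0,0],[0,0,0]]]'
```

```text
clock: 10.55
tool_pos: [0.4549, -0.2136, 0.0895]
tool_rot: [[-0.0, -0.047, 0.999], [0.0, 0.999, 0.047], [-1.0, 0.0, -0.0]]
contact_force: [-0.3, 0.5, -0.4]
grip_width: 0.431
clock: 10.88
tool_pos: [0.455, -0.2136, 0.0886]
tool_rot: [[-0.0, -0.048, 0.999], [-0.0, 0.999, 0.048], [-1.0, -0.0, -0.0]]
contact_force: [0.2, -0.1, -0.7]
grip_width: 0.433
clock: 11.13
tool_pos: [0.4551, -0.2137, 0.0885]
tool_rot: [[0.0, -0.048, 0.999], [-0.0, 0.999, 0.048], [-1.0, -0.0, 0.0]]
contact_force: [-1.1, 1.0, 3.9]
grip_width: 0.429
```

Contact at TCP z = 0.0885, exactly as predicted, with 4 N. I release it gradually.

```bash
python3 -m jog '[[0.5,[0,0,0],[0,0,0]],[0.45,[0,0,0],[0,0,0]],[0.35,[0,0,0],[0,0,0]],[0.2,[0,0,0],[0,0,0]],[0.15,[0,0,0],[0,0,0]],[0.15,[0,0,0],[0,0,0]],[0.15,[0,0,0],[0,0,0]],[0.15,[0,0,0],[0,0,0]]]'
python3 - <<'E'
from workcell import robot
import cv2
d=robot.read_camera("wrist"); cv2.imwrite("pics/w9.png",d["frame"])
E
```

```text
clock: 11.8
tool_pos: [0.455, -0.2136, 0.0881]
tool_rot: [[-0.0, -0.048, 0.999], [-0.0, 0.999, 0.048], [-1.0, -0.0, -0.0]]
contact_force: [1.1, 0.2, 0.3]
grip_width: 0.849
```

View pics/w9.png

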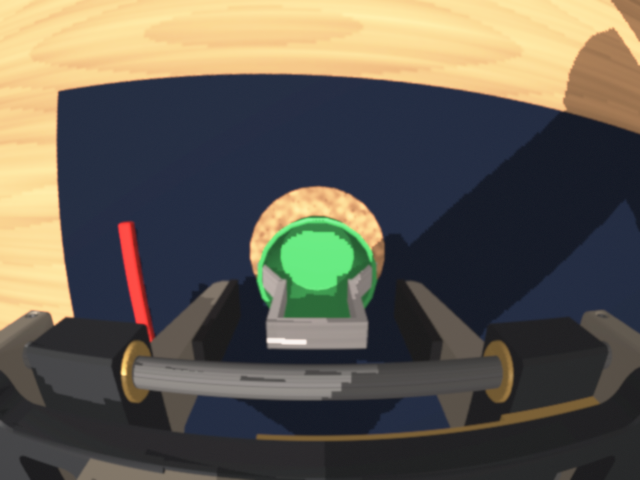

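The fingers (columns 238 and 395) are clear of the bail (267–368) on both sides, and the tub stands on the pad. I withdraw straight up.

```bash
python3 -m jog '[[0.15,[0,0,5],[0,0,0]],[0.15,[0,0,12],[0,0,0]],[0.15,[0,0,20],[0,0,0]],[0.15,[0,0,25],[0,0,0]],[0.15,[0,0,25],[0,0,0]],[0.15,[0,0,25],[0,0,0]],[0.15,[0,0,20],[0,0,0]],[0.15,[0,0,0],[0,0,0]]]'
python3 -m jog '[[0.15,[0,25,10],[0,0,0]],[0.15,[0,40,0],[0,0,0]],[0.15,[0,40,0],[0,0,0]],[0.15,[0,25,0],[0,0,0]],[0.15,[0,0,0],[0,0,0]],[0.15,[0,0,0],[0,0,0]],[0.15,[0,0,0],[0,0,0]]]'
python3 - <<'E'
from workcell import robot
from h import *
import cv2
D=robot.read_camera("side");S=robot.read_camera("scene")
a=D["frame"][300:450,290:440];b=S["frame"][130:350,150:510]
cv2.imwrite("pics/f.png",np.hstack([cv2.resize(a,(400,400)),cv2.resize(b,(400,244))[:244] if 0 else cv2.copyMakeBorder(cv2.resize(b,(400,244)),0,156,0,0,0)]))
for n in ["green_tub","orange_tub"]: print(n,[(np.round(r["bbox"]).tolist(),round(r["conf"],2)) for r in robot.look_for("scene",n)])
E
```

```text
clock: 12.52
tool_pos: [0.4572, -0.2153, 0.2254]
tool_rot: [[0.007, -0.048, 0.999], [-0.006, 0.999, 0.048], [-1.0, -0.006, 0.007]]
contact_force: [0.3, 0.3, -0.0]
grip_width: 0.847
clock: 13.1
tool_pos: [0.4548, -0.084, 0.2296]
tool_rot: [[-0.001, -0.048, 0.999], [-0.0, 0.999, 0.048], [-1.0, -0.0, -0.001]]
contact_force: [-1.0, -0.5, -0.1]
grip_width: 0.854
green_tub [([485.0, 335.0, 47.0, 61.0], 0.96), ([189.0, 185.0, 38.0, 60.0], 0.88), ([468.0, 288.0, 35.0, 48.0], 0.8), ([486.0, 235.0, 24.0, 42.0], 0.57)]
orange_tub [([318.0, 253.0, 42.0, 59.0], 0.82), ([192.0, 209.0, 47.0, 33.0], 0.57)]
```

View pics/f.png

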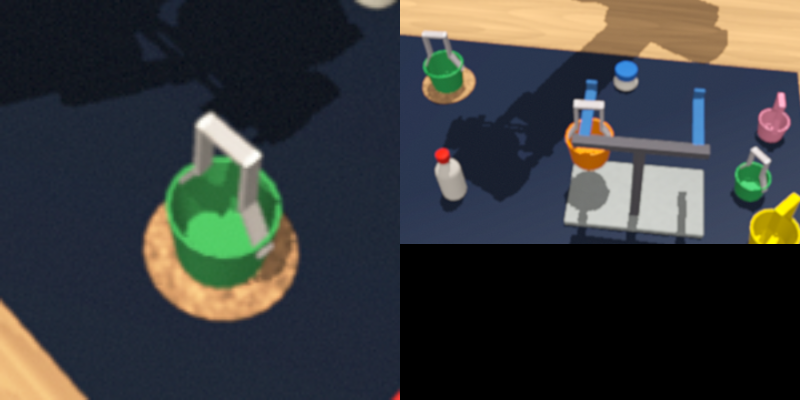

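The green tub stands upright near the centre of the pad with cork visible all round. The orange tub still hangs at (318,253), the same spot as before. I hand in.

```bash
python3 -c "
from workcell import robot
print(robot.job_done())"
```

```text
the job is handed in; nothing more can be done
None
```

The green screw tub is off its hook and standing upright on the cork pad. I handed the job in at about 13.3 s. I gripped it by the bail sides, lifted it 24 mm over the lip, moved it out along the arm and carried it to the pad. It touched down with about 4 N and I released it gradually.

**Last checks:**
- **Green tub:** the side and scene views show it upright with cork visible all round. By the tool position it sits within about 1 mm of the pad's centre.
- **Orange tub:** it still hangs on its arm, at the same pixel as at the start to within about 1 px.
- **Robot:** the open gripper is about 130 mm to the side of the tub and above it, touching nothing. The force reading is only noise.

**Disagreements along the way:**
- The detector never found the pad, so I located it by colour in three views, which agree within about 3 mm.
- The side view put the green bail about 4 mm from the other two cameras. The close wrist view settled it, and the bail width it gave matched the stated size.

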